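# Unhook the weight from the safety hook

## Robot

A 7-joint arm with a two-finger parallel gripper is mounted at the origin on the work surface. World frame = base frame: x ahead of the robot, y to its left, z up, the work surface at z = 0. Lengths are in m, angles in rad, forces in N, time in s.
With the tool pointing down it reaches from about 0.425 to 0.875 m from the base axis. Payload 9.9 kg.
Tool frame: the origin (TCP) lies at the very end of the fingers, on their centre line; the grasp point (between the pads) lies 19 mm behind it; z points along the fingers, y is the direction in which the jaws open and shut (so a half turn about z gives the same grasp; the last joint's range is limited). The gripper opens to 85 mm and grips with 20 to 120 N. Pads are 22 mm wide; open, the fingers measure 114 mm over their backs; the gripper's body (76 mm by 85 mm) begins 54 mm behind the grasp point. The pads swing forward as they close: fully open they stand 13 mm farther back than shut.
Start: joints at [1.164, 0.576, 0.025, 1.437, -0.015, 1.129, -0.057], TCP at [0.214, -0.64, 0.231] pointing down, gripper open.
Joint ranges: [-2.76, 2.76], [-0.34, 2.15], [-1.52, 1.57], [0.19, 2.46], [-1.09, 4.23], [0.17, 1.99], [-2.82, 2.82]. Speed limits (rad/s): [2.22, 2.22, 3.01, 3.01, 3.14, 3.14, 3.14].

## Interface

Orientations are given as a rotation vector (axis times angle).
In Python, from plant import arm gives the robot as it stands.
- The arm moves only by the shell command python3 -m inch 'ROWS' [FORCE]. ROWS is text: rows parted by semicolons, each of 5 numbers parted by spaces: the shift along the tool's x, y, z in m, then the turn about the tool's z in rad, then the gripper command: -1 is shut, 1 is fully open, values between are in proportion. A call has 1 to 12 rows; each row is the pose to reach, as a shift and turn from the pose commanded when the call began, along the tool's axes at that moment; what a row does not reach only later rows make up. A row lasts 1/10 s, in which the tool goes at most 50 mm and 8.59 degrees, less where a joint would pass 70% of its speed; a pose out of reach is approached as far as the arm can. A call with a gripper value outside its range is refused whole. The fingers move at their own pace and stop on an object; FORCE is the grip in N (left out, the last holds). Time passes only in rows, so rows that repeat a pose let the fingers close. It gives the time, the measured TCP pose, the force and the opening at its end, in the units of the state.
- arm.observe(): the state, without advancing time (a new reading comes with each control period).
- arm.capture(name): name is "scene" or "side" or "wrist"; returns (picture, depth): 420x560x3 uint8, blue, green, red; 420x560 float32, m along the optical axis (not along the pixel's ray), 0 where there is no reading.
- arm.get_calibration(name): a dict with "fx", "fy", "cx", "cy" (pixels), "R" (3x3) and "t" (3): a world point X has camera coordinates R X + t. Camera axes: x right, y down, z forward; pixel columns grow to the right and rows downward; lengths in m; the calibration is good to about 2 mm. A picture is of the moment at which its call begins: read the wrist's pose just before it. get_calibration takes no time and is no camera call; for the wrist camera it gives the pose at the moment of the call.
- arm.finish_job(): hands the job in, once; it reports no verdict.
The state is a dict: "t": time; "joints": joint angles; "qvel": joint speeds; "tau": joint torques, N m; "tcp_pos": TCP position; "eef_rot": TCP orientation; "ft_force": force on the tool from outside, world axes, zero at the start; "ft_torque": the same for the moment, N m; "opening": finger opening in m.
Only numpy, scipy, OpenCV 4.12 (cv2) and the standard library are available. Lean on these libraries where they do the work, as an engineer would, in place of code of your own. Each camera call takes 0.05 s, during which the arm holds its last target.

## Task

Take the steel weight off the bench stand's safety hook: grip it by its bail and, with the weight itself, push the sprung keeper back gently until you feel the bar come up against the rubber bumper, then, keeping it pressed there, lift it past the overhanging lip and off the hook, never forcing the hook (stay well under 20 N). Set the weight down upright on the floor of the wooden tray without dropping it, let go, and leave the can, the jar and the hammer where they are.

Things in the scene. Friction and masses are not known exactly. Their poses are not given: they have to be found in the camera images.
- hook: Fixed bench stand with a safety hook. Origin: on the bench under its 30 mm square column. x: level, from the hook's tip back to the column; z up. Base plate x -50..70, y +-50, 12 high. A flat arm 14 wide, 12 thick, its top 175 high, runs along -x from column to tip. Pushing or lifting, over 20 N between weight and hook (keeper, lip, bumper included) is forcing it.
- hook_tip (a point): Top of the upturned tip (hook x -129..-115, 14 wide, 188 high). A steel lip on it, 21 wide, from 189 to 197 high, overhangs the hanging bar, so that it cannot be lifted. The lip reaches 6 to 22 mm back past the tip's inner face: its frame is clamped anywhere along the arm and this setting is NOT measured. Lift 28 to 35 mm to pass over it, then go along -x.
- hook_seat (a point): Where the bail's bar axis hangs, behind the tip (hook x -110, 180 high). Behind the keeper's face, beside it (y 6..13 and -6..-13), are two rubber bumper pads, 176..206 high, on the lip's frame. Pushed along +x, the bar meets them always just (0.5 mm) after clearing the lip, 6.5 to 22.5 mm from its seat; there resistance jumps by 2 N, then rises 9 N per mm. 10 to 12 N in all is good.
- hook_column (a point): Top of the column (181 high). All that sits on the arm (lip, its frame, bumper, keeper and guide) lies within hook x -139..20, y +-13, 163 to 206 high; nothing of the stand is higher.
- keeper (a joint): How far the sprung keeper is pushed back along the hook's +x, m. It is a steel plate 10 wide, 176 to 206 high, right behind the hanging bar; 0 at rest, its face then just touching the bar; it springs back when released. It takes 3 N to start, then 0.15 N more per mm (4 to 7 N where the bumper begins); friction adds a few N up or down during the lift.
- weight_bail (a point): In the middle of the bail of the steel weight, 81 above its underside, 14 below the axis of the bail's round top bar (10 thick): the place to grip, closing along y on the two upright legs. x: through the bail's opening, along the hook's arm while it hangs; y: across the bail; z up. Legs 10 (x) x 9 (y), 52 over the outer faces; opening 34 wide, 60 high.
- weight: The steel weight (0.42 to 0.63 kg): a block 40 (x) x 52 (y) x 30 high with a rigid steel bail on top, 100 high in all. Origin: centre of its underside, which hangs 85 above the bench; it may swing a little.
- tray: Shallow wooden tray, fixed, 140 (x) x 120 (y) x 28 high, walls and floor 8 thick (inner floor 124 x 104, 8 above the bench). Origin: centre of its underside, on the bench; z up.
- can: Bystander: plain metal can, 60 across, 160 high. Origin: centre of its underside.
- jar: Bystander: glass jar with steel lid, 70 across, 90 high. Origin: centre of its underside.
- hammer: Bystander: hammer lying on the bench, handle towards its -x.
There are look-alikes about, which are no part of the job. Of the things like the weight, leave any that is purple; of the rest the smaller one is meant.

How it is judged:
On the way, in this order (a step that is already met when the one before it is completed fails the run):
1. the weight itself (not the fingers) presses the keeper back by more than 5 mm (value of joint keeper above 0.005 m and distance of weight_bail from where it was at the start of the episode above 0.004 m and contact force between the fingers and hook below 0.5 N), for 0.2 s.
2. the weight is off the hook and held, its bail at least 20 mm in front of the tip, the keeper sprung shut (x of weight_bail in the frame of hook below -0.15 m and value of joint keeper below 0.003 m and contact force between the fingers and weight above 0.5 N), for 0.1 s.
At the end, for the whole second after the job is handed in: The weight stands upright (within about 4.5 degrees), released and still, with its underside on the tray's inner floor (4 to 13 mm above the bench) and its centre within 55 mm of the tray's centre; the keeper is shut (under 3 mm) (z of weight in the frame of tray between 0.004 and 0.013 m and horizontal distance between weight and tray below 0.055 m and angle between weight's own z axis and vertical below 0.08 rad and linear speed of weight below 0.02 m/s and contact force between the fingers and weight below 0.05 N and value of joint keeper below 0.003 m); the robot touches nothing.
It fails at once if the hook is forced: more than 20 N between the weight and the hook with its keeper, lip and bumper, once the weight is more than 3 mm from where it hung (contact force between weight and hook above 20 N and distance of weight_bail from where it was at the start of the episode above 0.003 m).
It fails at once if the weight is dropped: it moves faster than 0.45 m/s (a fall of about 10 mm) while not in the fingers (contact force between the fingers and weight below 0.05 N and linear speed of weight above 0.45 m/s).
It fails at once if the can is moved by more than 30 mm (distance of can from where it was at the start of the episode above 0.03 m).
It fails at once if the jar is moved by more than 30 mm (distance of jar from where it was at the start of the episode above 0.03 m).
It fails at once if the hammer is moved by more than 30 mm (distance of hammer from where it was at the start of the episode above 0.03 m).
It also fails if it takes over 54 s, if anything falls off the work surface, if the arm or the gripper's body presses on something with over 40 N, if the wrist force passes 120 N, or if a joint passes its speed limit or range.

## Working session

There is one attempt and no reset: what is moved stays moved. The work goes in short steps, Python scripts to look and compute and a shell command to move; the robot and the scene stay as the last step left them, time stands still between calls to the robot, and variables do not carry over. Pictures are saved under pics/ and viewed, and the job is handed in when it is done.

```bash
ls; mkdir -p pics; python3 - <<'E'
from plant import arm
import cv2, numpy as np
print(arm.observe())
for n in ["scene","side","wrist"]:
    c=arm.get_calibration(n); print(n,c)
    p,d=arm.capture(n); cv2.imwrite(f"pics/{n}0.png",p); np.save(f"pics/{n}0.npy",d); np.savez(f"pics/{n}0_cal.npz",**c)
E
```

```text
pics
{'t': 0.0, 'joints': array([ 1.16417436,  0.57652399,  0.02485837,  1.43792053, -0.01500544,
        1.1290066 , -0.05651235]), 'qvel': array([ 1.16243779e-03,  5.03293253e-04, -9.79536361e-04, -1.31167672e-03,
       -1.16479988e-03,  1.36762540e-04,  4.09828396e-05]), 'tau': array([ 1.79131344e-03, -7.65735054e+01,  2.25154057e+00, -2.85951394e+01,
        1.53892930e-02,  1.28617973e-02,  3.93191613e-05]), 'tcp_pos': array([ 0.2139916 , -0.63969424,  0.23044402]), 'eef_rot': array([-3.09914107e+00, -5.04637009e-01,  5.61595732e-04]), 'ft_force': array([-0.44233554,  0.17587518, -0.13214073]), 'ft_torque': array([-0.02430981, -0.00572726,  0.05174611]), 'opening': 0.08548027737441549}
scene {'fx': 413.3196185702647, 'fy': 413.3196185702647, 'cx': 273.9247079947447, 'cy': 206.35432954504316, 'R': array([[ 0.21047698,  0.97754123, -0.01061051],
       [ 0.84722021, -0.1878111 , -0.49693551],
       [-0.48776772,  0.09560405, -0.8677226 ]]), 't': array([-0.15945782, -0.44008738,  1.27635724])}
side {'fx': 395.6189833438011, 'fy': 395.6189833438011, 'cx': 283.47245639631166, 'cy': 212.76928732897323, 'R': array([[-0.99831346, -0.05745712,  0.00830167],
       [-0.04592775,  0.69420694, -0.71830868],
       [ 0.03550887, -0.7174785 , -0.69567501]]), 't': array([0.57190984, 0.08612569, 0.98996601])}
wrist {'fx': 370.5999373009024, 'fy': 370.5999373009024, 'cx': 280.0660729845286, 'cy': 216.92940431720896, 'R': array([[ 0.31774485, -0.94817556, -0.00115021],
       [-0.91583792, -0.30722178,  0.25856466],
       [-0.24551806, -0.08110418, -0.96599327]]), 't': array([-0.6753503 , -0.03411661,  0.37723205])}
```

View pics/scene0.png

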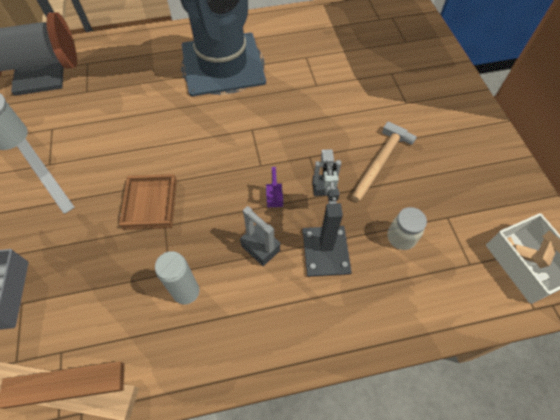

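View pics/side0.png

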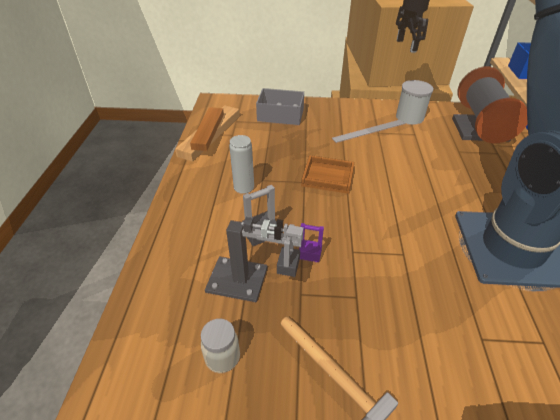

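View pics/wrist0.png

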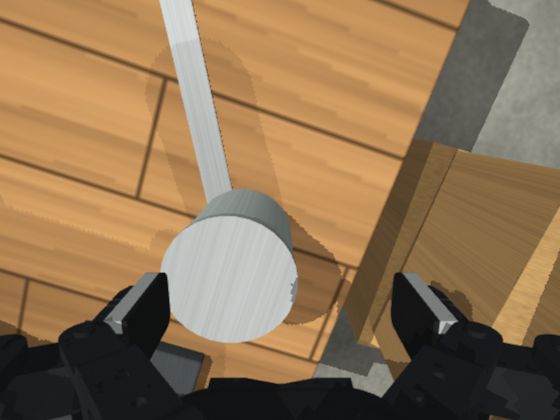

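The scene view shows the stand's column at about (333,205), with the arm running to a tip near (327,155) and a grey weight hanging at about (320,183). The tray is at (148,202), the can at (178,280), the jar at (407,228) and the hammer at (385,160). There are three weight-like things:
- the purple one at (274,190), which is excluded
- the bigger grey one standing at (260,238)
- the smaller grey one on the hook at (320,183), which fits the description

I'll confirm this in enlarged crops.

```bash
python3 - <<'E'
import cv2, numpy as np
a=cv2.imread("pics/scene0.png")[130:290,230:370]; b=cv2.imread("pics/side0.png")[175:305,190:340]
cv2.imwrite("pics/c1.png",cv2.resize(a,None,fx=3.7,fy=3.7,interpolation=cv2.INTER_CUBIC))
cv2.imwrite("pics/c2.png",cv2.resize(b,None,fx=4.5,fy=4.5,interpolation=cv2.INTER_CUBIC))
E
```

```text
(no output)
```

View pics/c1.png

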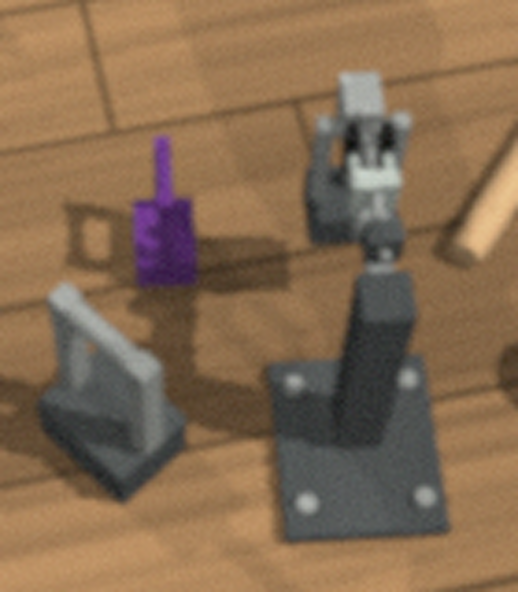

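View pics/c2.png

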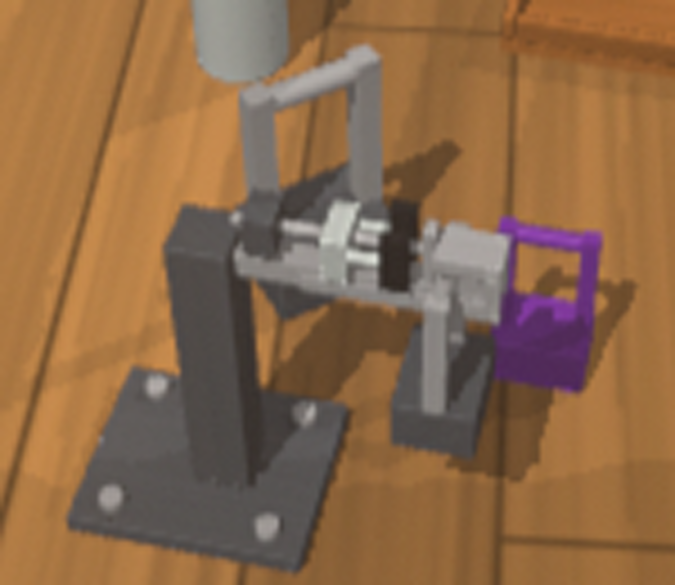

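```bash
cat > h.py <<'E'
import numpy as np
def cal(n):
    return dict(np.load(f"pics/{n}_cal.npz"))
def proj(c,X):
    X=np.atleast_2d(X); p=X@c['R'].T+c['t']; return np.c_[c['fx']*p[:,0]/p[:,2]+c['cx'],c['fy']*p[:,1]/p[:,2]+c['cy']]
def onplane(c,uv,z):
    uv=np.atleast_2d(uv); d=np.c_[(uv[:,0]-c['cx'])/c['fx'],(uv[:,1]-c['cy'])/c['fy'],np.ones(len(uv))]@c['R']
    o=-c['R'].T@c['t']; return o+d*((z-o[2])/d[:,2])[:,None]
def cloud(c,d):
    v,u=np.mgrid[0:d.shape[0],0:d.shape[1]]
    p=np.stack([(u-c['cx'])/c['fx']*d,(v-c['cy'])/c['fy']*d,d],-1)-c['t']
    return p@c['R']
def T(h,P):
    P=np.atleast_2d(P)/1000.; s,k=np.sin(h[2]),np.cos(h[2])
    return np.c_[h[0]+k*P[:,0]-s*P[:,1],h[1]+s*P[:,0]+k*P[:,1],P[:,2]]
E
python3 - <<'E'
from h import *
from scipy.optimize import least_squares
cs,cd=cal("scene0"),cal("side0")
a=np.array([[266,368],[420,358],[448,530],[287,540]])/3.7+[230,130]
b=np.array([[347,405],[302,568],[70,522],[133,368]])/4.5+[190,175]
P=[[-50,-50,12],[-50,50,12],[70,50,12],[70,-50,12]]; Pb=[P[0],P[1],P[2],P[3]]
f=lambda h:np.r_[proj(cs,T(h,P))-a,proj(cd,T(h,Pb))-b].ravel()
r=least_squares(f,[.7,.1,0]); print(r.x,np.round(r.fun.reshape(-1,2),1))
for nm,c,uv in (("s",cs,a),("d",cd,b)): print(nm,onplane(c,uv,.012).round(4))
h=r.x
for nm,p in dict(col=[0,0,181],tiptop=[-122,0,197],seat=[-110,0,180]).items(): print(nm,T(h,p).round(4),proj(cs,T(h,p)).round(1),proj(cd,T(h,p)).round(1))
# tops of things via depth
for n in ("scene0","side0"):
    c=cal(n); w=cloud(c,np.load(f"pics/{n}.npy"))
    for nm,lo,hi in (("purple/big/hook region",(.35,-.2),(.8,.3)),):
        m=(w[...,2]>.02)&(w[...,2]<.3)&(w[...,0]>.3)&(w[...,0]<.9)&(w[...,1]>-.35)&(w[...,1]<.4)
        import cv2
        k,l,st,ce=cv2.connectedComponentsWithStats(m.astype(np.uint8))
        for i in range(1,k):
            if st[i,4]>60:
                q=w[l==i]; print(n,st[i,:4],ce[i].round(0),"x",np.percentile(q[:,0],[2,98]).round(3),"y",np.percentile(q[:,1],[2,98]).round(3),"z",np.percentile(q[:,2],[2,98]).round(3))
E
```

```text
[ 0.66342873  0.14363872 -0.14739946] [[ 0.4 -2.5]
 [ 0.7 -2.4]
 [ 1.2 -1.2]
 [ 0.1 -1. ]
 [-0.4 -1.1]
 [-1.1 -1.9]
 [-2.1 -1.3]
 [-1.6 -1.2]]
s [[0.6128 0.0989 0.012 ]
 [0.6271 0.1968 0.012 ]
 [0.7422 0.1793 0.012 ]
 [0.7276 0.0831 0.012 ]]
d [[0.6054 0.1049 0.012 ]
 [0.6183 0.2051 0.012 ]
 [0.7347 0.186  0.012 ]
 [0.7208 0.0874 0.012 ]]
col [[0.6634 0.1436 0.181 ]] [[334.5 208.9]] [[234.5 225.6]]
tiptop [[0.5428 0.1616 0.197 ]] [[327.3 154. ]] [[295.2 229.4]]
seat [[0.5546 0.1598 0.18  ]] [[327.2 163.5]] [[288.9 234.5]]
scene0 [352 136  44  63] [374. 169.] x [0.409 0.56 ] y [0.246 0.395] z [0.02  0.028]
scene0 [311 150  32 101] [328. 198.] x [0.537 0.681] y [0.125 0.18 ] z [0.031 0.206]
scene0 [266 167  17  37] [274. 190.] x [0.484 0.535] y [0.032 0.073] z [0.023 0.102]
scene0 [119 174  56  53] [147. 201.] x [0.385 0.534] y [-0.317 -0.185] z [0.02  0.031]
scene0 [239 206  41  58] [258. 237.] x [0.604 0.676] y [-0.043  0.028] z [0.023 0.147]
scene0 [389 208  37  40] [407. 227.] x [0.652 0.711] y [0.29 0.35] z [0.024 0.093]
scene0 [155 252  43  51] [176. 276.] x [0.679 0.731] y [-0.212 -0.159] z [0.027 0.163]
scene0 [102 362  34  43] [116. 383.] x [0.832 0.899] y [-0.349 -0.305] z [0.027 0.058]
side0 [229 135  25  54] [242. 161.] x [0.67  0.726] y [-0.204 -0.155] z [0.025 0.161]
side0 [184 137  26  20] [197. 145.] x [0.828 0.898] y [-0.348 -0.301] z [0.021 0.057]
side0 [302 155  53  34] [328. 171.] x [0.383 0.529] y [-0.313 -0.181] z [0.02 0.03]
side0 [226 184  98  98] [269. 237.] x [0.487 0.676] y [-0.023  0.187] z [0.026 0.202]
side0 [282 316  89  83] [324. 358.] x [0.409 0.554] y [0.254 0.397] z [0.02  0.027]
side0 [201 319  39  50] [219. 344.] x [0.642 0.703] y [0.302 0.361] z [0.023 0.092]
```

```bash
cat >> h.py <<'E'
from scipy.spatial.transform import Rotation as Ro
def shift(o,target,yaw=None):
    """o=observe; target tcp; yaw= wanted world yaw of tool y axis (mod pi) -> tool shift and turn"""
    R=Ro.from_rotvec(o['eef_rot']).as_matrix(); s=R.T@(np.array(target)-o['tcp_pos']); t=None
    if yaw is not None:
        d=R.T@np.array([np.cos(yaw),np.sin(yaw),0]); t=np.arctan2(-d[0],d[1]); t=(t+np.pi/2)%np.pi-np.pi/2
    return s.round(4),t
E
python3 - <<'E'
from h import *
from plant import arm
o=arm.observe(); R=Ro.from_rotvec(o['eef_rot']).as_matrix(); print(R.round(3))
c=cal("wrist0"); cp=-c['R'].T@c['t']; print("cam in tool",R.T@(cp-o['tcp_pos'])); print((R.T@c['R'].T).round(3))
h=[0.6634,0.1436,-0.1474]
for x in (-110,-200): print(T(h,[x,0,180]))
yaw=h[2]+np.pi/2
print(shift(o,[0.53,-0.3,0.42],yaw), shift(o,[.45,.17,.42],yaw))
E
```

```text
[[ 0.948  0.317 -0.   ]
 [ 0.317 -0.948  0.001]
 [-0.    -0.001 -1.   ]]
cam in tool [ 0.06495998  0.00089647 -0.14179656]
[[ 0.001 -0.966 -0.258]
 [ 1.     0.     0.   ]
 [-0.    -0.258  0.966]]
[[0.55459281 0.15975535 0.18      ]]
[[0.46556875 0.17297337 0.18      ]]
(array([ 0.4075, -0.2223, -0.1891]), np.float64(0.47022728454865614)) (array([ 0.4807, -0.6934, -0.1885]), np.float64(0.47022728454865614))
```

```bash
python3 -m inch '0.03 -0.02 -0.05 0.05 1;0.07 -0.04 -0.1 0.1 1;0.12 -0.06 -0.15 0.15 1;0.16 -0.08 -0.19 0.2 1;0.2 -0.11 -0.19 0.25 1;0.25 -0.14 -0.19 0.3 1;0.29 -0.16 -0.19 0.35 1;0.33 -0.19 -0.19 0.4 1;0.37 -0.21 -0.19 0.45 1;0.41 -0.22 -0.19 0.47 1;0.41 -0.22 -0.19 0.47 1'; python3 - <<'E'
from h import *
from plant import arm
o=arm.observe(); h=[0.6634,0.1436,-0.1474]; print(o['tcp_pos'])
print(shift(o,[.54,.162,.36],h[2]+np.pi/2))
E
```

```text
t: 1.25
tcp_pos: [0.5352, -0.2983, 0.4213]
eef_rot: [-3.132, 0.228, -0.0]
ft_force: [0.4, -1.2, 1.0]
opening: 0.0852
[ 0.53519485 -0.29831169  0.42126211]
(array([-0.0619, -0.4561,  0.0617]), np.float64(0.0020203660041464566))
```

```bash
python3 -m inch '-0.01 -0.05 0 0 1;-0.02 -0.1 0 0 1;-0.02 -0.15 0 0 1;-0.03 -0.2 0 0 1;-0.04 -0.25 0 0 1;-0.04 -0.3 0.01 0 1;-0.05 -0.35 0.02 0 1;-0.055 -0.4 0.04 0 1;-0.062 -0.44 0.05 0 1;-0.062 -0.456 0.06 0 1;-0.062 -0.456 0.06 0 1;-0.062 -0.456 0.06 0 1'; python3 - <<'E'
from h import *
from plant import arm
import cv2
o=arm.observe(); print(o['tcp_pos'],o['qvel'].round(3),o['ft_force'])
c=arm.get_calibration("wrist"); p,d=arm.capture("wrist"); cv2.imwrite("pics/wrist1.png",p); np.save("pics/wrist1.npy",d); np.savez("pics/wrist1_cal.npz",**c)
E
```

```text
t: 2.45
tcp_pos: [0.5387, 0.1583, 0.3611]
eef_rot: [3.132, -0.231, -0.001]
ft_force: [-0.5, -0.2, -0.1]
opening: 0.0857
[0.53866549 0.15826796 0.36105116] [ 0.025 -0.017  0.018 -0.007  0.001  0.002  0.003] [-0.54351531 -0.21416025 -0.13792579]
```

View pics/wrist1.png

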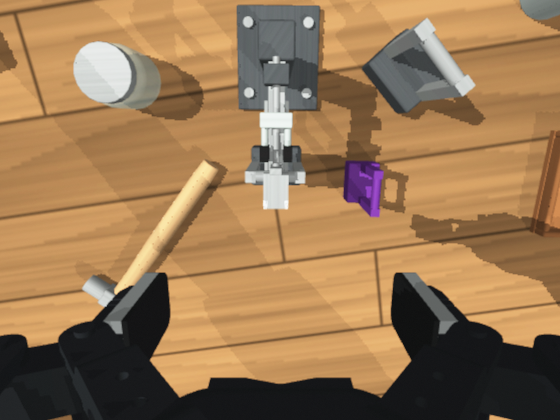

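The wrist view shows the stand from above: base plate at (238–320, 5–110), lip and tip at about (276,190), and the weight's bail bar at y≈177 with ends at x≈247 and 305. The arm runs nearly vertical in the image, so the yaw is close. I'll enlarge it to measure.

```bash
python3 - <<'E'
import cv2
a=cv2.imread("pics/wrist1.png")
cv2.imwrite("pics/c3.png",cv2.resize(a[130:220,230:325],None,fx=6,fy=6,interpolation=cv2.INTER_CUBIC))
cv2.imwrite("pics/c4.png",cv2.resize(a[0:120,225:335],None,fx=5,fy=5,interpolation=cv2.INTER_CUBIC))
E
```

```text
(no output)
```

View pics/c3.png

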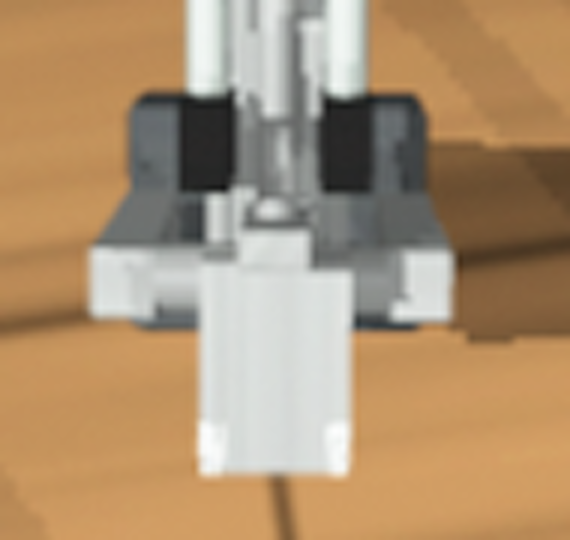

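View pics/c4.png

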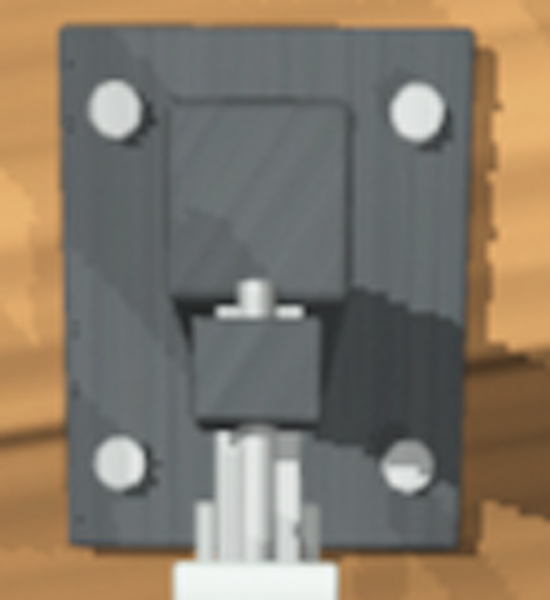

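```bash
python3 - <<'E'
from h import *
from scipy.optimize import least_squares
from plant import arm
c=cal("wrist1")
uv=np.array([[60,27],[473,30],[458,548],[68,545],[168,100],[350,100],[345,300],[173,300]])/5-.4+[225,0]
P=[[70,50,12],[70,-50,12],[-50,-50,12],[-50,50,12],[15,15,181],[15,-15,181],[-15,-15,181],[-15,15,181]]
f=lambda h:(proj(c,T(h,P))-uv).ravel()
r=least_squares(f,[.66,.14,-.15],loss='soft_l1'); h=r.x; print(h,(proj(c,T(h,P))-uv).round(1).tolist())
g=lambda x,y:np.array([x/6-.42+230,y/6-.42+130])
def hk(w): 
    d=w[:2]-h[:2]; s,k=np.sin(h[2]),np.cos(h[2]); return (np.array([k*d[0]+s*d[1],-s*d[0]+k*d[1]])*1000).round(1)
for nm,q,z in (("bailL",(122,283),.185),("bailR",(421,283),.185),("bail",(271,283),.185),("bailinner y",(155,283),.185),("bailinnerR",(390,283),.185),("lip back L",(200,268),.197),("lip back R",(352,268),.197),("lip front L",(200,475),.197),("lipfrontR",(350,475),.197),("padtopL bot",(205,190),.206),("padtopR bot",(345,190),.206),("keeper face?",(275,230),.206)):
    w=onplane(c,g(*q),z)[0]; print(nm,w.round(4),hk(w))
print("seat",T(h,[-110,0,180]))
w=cloud(c,np.load("pics/wrist1.npy"))
for u,v in ((275,200),(275,190),(250,177),(301,177),(271,30),(271,172)): print(u,v,w[v,u].round(4),hk(w[v,u]))
o=arm.observe();print(o['tcp_pos'],o['eef_rot'],np.abs(o['qvel']).max(), Ro.from_rotvec(o['eef_rot']).as_matrix().round(4))
E
```

```text
[ 0.66282461  0.14169648 -0.15367319] [[-0.8, -0.8], [0.7, -0.7], [0.4, 0.7], [-0.2, 0.7], [-0.9, -0.6], [0.9, -0.3], [1.2, 0.7], [-1.5, 0.4]]
bailL [0.5583 0.1804 0.185 ] [-109.3   22.2]
bailR [0.552  0.1379 0.185 ] [-109.   -20.8]
bail [0.5551 0.1592 0.185 ] [-109.1    0.8]
bailinner y [0.5576 0.1757 0.185 ] [-109.2   17.5]
bailinnerR [0.5526 0.1423 0.185 ] [-109.   -16.3]
lip back L [0.5604 0.1682 0.197 ] [-105.2   10.5]
lip back R [0.5574 0.1474 0.197 ] [-105.1  -10.5]
lip front L [0.5314 0.1728 0.197 ] [-134.7   10.6]
lipfrontR [0.5283 0.1518 0.197 ] [-134.5  -10.6]
padtopL bot [0.5719 0.1653 0.206 ] [-93.5   9.4]
padtopR bot [0.5692 0.1469 0.206 ] [-93.3  -9.2]
keeper face? [0.5653 0.1569 0.206 ] [-98.7   0. ]
seat [[0.5541209  0.15853408 0.18      ]]
275 200 [0.5372 0.1615 0.1962] [-127.2    0.4]
275 190 [0.5453 0.1603 0.1942] [-119.     0.4]
250 177 [0.5578 0.1805 0.1837] [-109.7   22.3]
301 177 [0.5512 0.1367 0.1827] [-109.5  -22. ]
271 30 [0.6709 0.1448 0.1797] [7.5 4.3]
271 172 [0.5625 0.1609 0.2053] [-102.1    3.6]
[0.53898874 0.15743225 0.36151576] [ 3.13217505e+00 -2.33154586e-01  3.76965407e-04] 0.01650857065987737 [[ 9.890e-01 -1.481e-01  2.000e-04]
 [-1.481e-01 -9.890e-01 -8.000e-04]
 [ 3.000e-04  7.000e-04 -1.000e+00]]
```

```bash
python3 - <<'E'
from h import *
from plant import arm
o=arm.observe(); print(shift(o,[.5549,.159,.24],-.152+np.pi/2))
E
```

```text
(array([ 0.0155, -0.004 ,  0.1215]), np.float64(0.0033970682682600284))
```

```bash
python3 -m inch '0.0155 -0.004 0.03 0.0034 1;0.0155 -0.004 0.06 0.0034 1;0.0155 -0.004 0.09 0.0034 1;0.0155 -0.004 0.12 0.0034 1;0.0155 -0.004 0.12 0.0034 1;0.0155 -0.004 0.12 0.0034 1' ; python3 - <<'E'
from h import *
from plant import arm
import cv2
o=arm.observe(); print(o['tcp_pos'],np.abs(o['qvel']).max(),o['ft_force']); print(shift(o,[.5549,.159,.146],-.152+np.pi/2))
c=arm.get_calibration("wrist"); p,d=arm.capture("wrist"); cv2.imwrite("pics/wrist2.png",p); np.save("pics/wrist2.npy",d); np.savez("pics/wrist2_cal.npz",**c)
o=arm.observe(); print(shift(o,[.5549,.159,.146],-.152+np.pi/2))
E
```

```text
t: 3.1
tcp_pos: [0.5552, 0.1593, 0.2424]
eef_rot: [3.132, -0.239, 0.001]
ft_force: [0.5, 0.4, 0.9]
opening: 0.0853
[0.55522155 0.15925128 0.24237738] 0.028881226901641098 [0.51960094 0.43772295 0.86480131]
(array([-0.0003,  0.0003,  0.0964]), np.float64(-0.0004978130980894946))
(array([-0.0009,  0.0009,  0.0971]), np.float64(-7.611710758759216e-05))
```

View pics/wrist2.png

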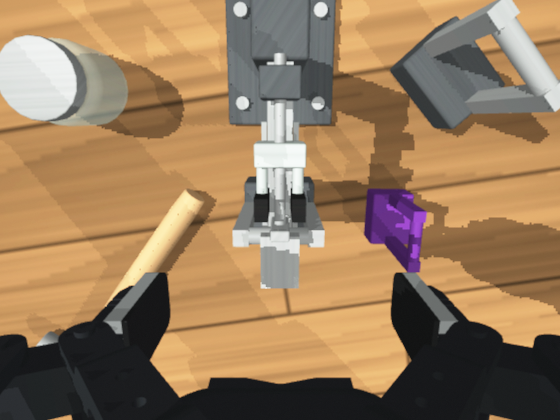

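Here the bail spans u≈233–325 at v≈238 and is centred at about 279, midway between the pads (167 and 393). The lip is at (280,262). I'll recheck the bail position from this closer view.

```bash
python3 - <<'E'
import cv2
a=cv2.imread("pics/wrist2.png")
cv2.imwrite("pics/c5.png",cv2.resize(a[170:300,220:340],None,fx=5,fy=4.6,interpolation=cv2.INTER_CUBIC))
E
```

```text
(no output)
```

View pics/c5.png

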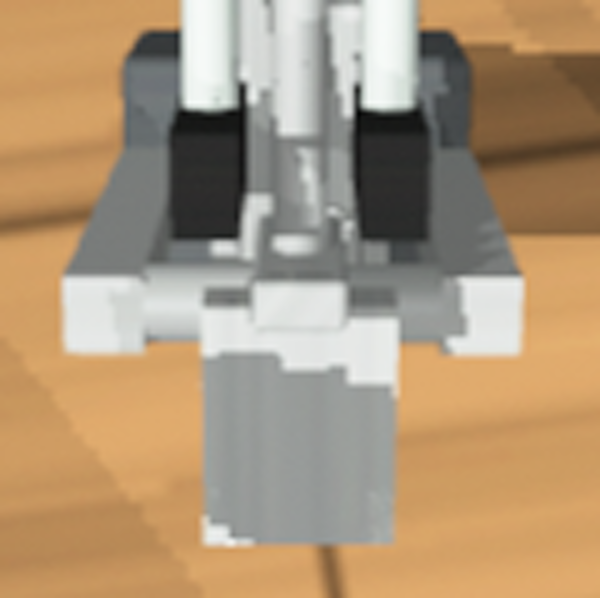

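```bash
python3 - <<'E'
from h import *
from plant import arm
c=cal("wrist2")
for uv in ((278.2,237.9),(278.2,229.6),(278.2,246.1)): print(onplane(c,uv,.185))
o=arm.observe(); w=onplane(c,(278.2,237.9),.185)[0]; print(shift(o,[w[0],w[1],.146]))
E
python3 -m inch '0 0 0 0 1;0 0 0 0 1;0 0 0 0 1'
python3 - <<'E'
from plant import arm
print(arm.observe()['tcp_pos'])
E
```

```text
[[0.55507972 0.1591837  0.185     ]]
[[0.55992259 0.15843549 0.185     ]]
[[0.55023712 0.15993186 0.185     ]]
(array([-0.0007,  0.0007,  0.0971]), None)
t: 3.45
tcp_pos: [0.555, 0.1605, 0.2422]
eef_rot: [-3.132, 0.236, -0.002]
ft_force: [-0.3, -0.1, -0.0]
opening: 0.0855
[0.55499883 0.16048134 0.24224377]
```

```bash
python3 -m inch '0 0.0007 0.025 0 1;0 0.0007 0.05 0 1;0 0.0007 0.075 0 1;0 0.0007 0.09 0 1;0 0.0007 0.096 0 1;0 0.0007 0.096 0 1;0 0.0007 0.096 0 1'
python3 - <<'E'
from plant import arm
import cv2
o=arm.observe(); print(o['tcp_pos'],o['ft_force'])
for n in("wrist","side"):
    p,d=arm.capture(n); cv2.imwrite(f"pics/{n}3.png",p)
cv2.imwrite("pics/c6.png",cv2.resize(p[130:310,180:380],None,fx=3.3,fy=3.3,interpolation=cv2.INTER_CUBIC))
E
```

```text
t: 4.15
tcp_pos: [0.5551, 0.1599, 0.1462]
eef_rot: [-3.132, 0.236, -0.002]
ft_force: [-0.6, -0.6, 0.3]
opening: 0.0854
[0.5550519  0.15988731 0.14618056] [-0.57997003 -0.61647287  0.26666694]
```

View pics/wrist3.png

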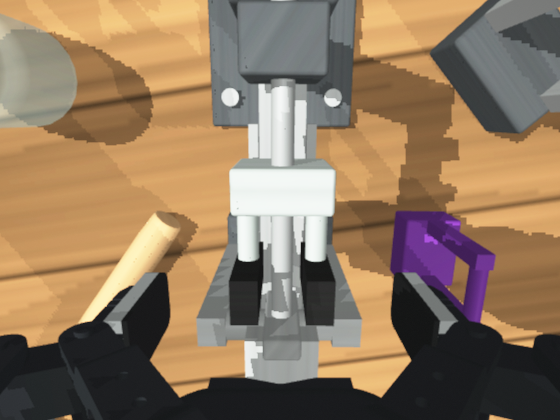

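View pics/c6.png

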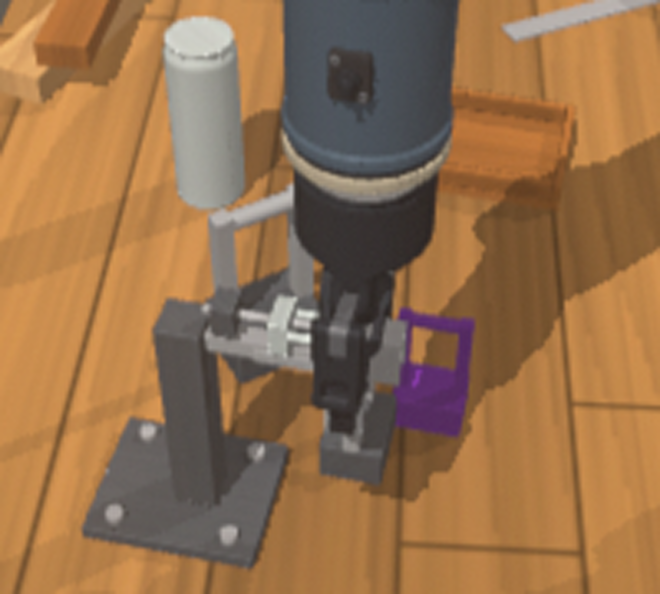

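The fingers straddle the bail: its top spans u≈198–360, and the pads are on either side. The body is clear above the keeper and bumpers. Closing now.

```bash
python3 -m inch '0 0 0 0 -1;0 0 0 0 -1;0 0 0 0 -1;0 0 0 0 -1;0 0 0 0 -1;0 0 0 0 -1;0 0 0 0 -1;0 0 0 0 -1' 80
python3 - <<'E'
from plant import arm
for i in range(1):
    o=arm.observe(); print(o['t'],o['tcp_pos'],o['ft_force'],o['ft_torque'],o['opening'])
E
```

```text
t: 5.05
tcp_pos: [0.5548, 0.1595, 0.1461]
eef_rot: [-3.133, 0.237, -0.001]
ft_force: [-1.7, -1.6, 5.8]
opening: 0.051
5.05 [0.55481366 0.15948966 0.14606824] [-1.69602638 -1.55261597  5.81806166] [-0.27014785  0.27003435 -0.01329653] 0.05095863443997783
```

```bash
python3 -m inch '0 0 -0.0007 0 -1;0 0 -0.0014 0 -1;0 0 -0.002 0 -1;0 0 -0.002 0 -1;0 0 -0.002 0 -1;0 0 -0.002 0 -1'
python3 - <<'E'
from plant import arm
o=arm.observe(); print(o['t'],o['tcp_pos'],o['ft_force'],o['ft_torque'],o['opening'])
E
```

```text
t: 5.65
tcp_pos: [0.5545, 0.1596, 0.1471]
eef_rot: [3.132, -0.236, -0.0]
ft_force: [2.4, 0.2, -5.4]
opening: 0.0513
5.65 [0.55449543 0.15958489 0.14709203] [ 2.40786918  0.20659431 -5.41233255] [-0.11969082 -0.39826195 -0.03125106] 0.05125640059511109
```

```bash
python3 -m inch '0.001 0 0 0 -1;0.002 0 0 0 -1;0.003 0 0 0 -1;0.004 0 0 0 -1;0.004 0 0 0 -1;0.004 0 0 0 -1'; python3 -m inch '0.001 0 0 0 -1;0.002 0 0 0 -1;0.002 0 0 0 -1;0.002 0 0 0 -1'
```

```text
t: 6.25
tcp_pos: [0.5582, 0.1591, 0.1472]
eef_rot: [3.133, -0.236, -0.001]
ft_force: [-4.1, -1.6, -6.0]
opening: 0.0507
t: 6.65
tcp_pos: [0.5604, 0.1588, 0.1472]
eef_rot: [3.133, -0.236, -0.001]
ft_force: [-4.7, -0.2, -6.3]
opening: 0.0506
```

```bash
for i in 1 2; do python3 -m inch '0.0005 0 0 0 -1;0.001 0 0 0 -1;0.001 0 0 0 -1;0.001 0 0 0 -1'; done; python3 -m inch '0.0005 0 0 0 -1;0.001 0 0 0 -1;0.001 0 0 0 -1;0.001 0 0 0 -1'
```

```text
t: 7.05
tcp_pos: [0.5614, 0.1586, 0.1472]
eef_rot: [3.133, -0.236, -0.0]
ft_force: [-4.2, -0.0, -6.2]
opening: 0.0508
t: 7.45
tcp_pos: [0.5624, 0.1585, 0.1472]
eef_rot: [3.133, -0.236, -0.0]
ft_force: [-4.0, -1.4, -6.3]
opening: 0.0506
t: 7.85
tcp_pos: [0.5634, 0.1583, 0.1473]
eef_rot: [3.133, -0.237, -0.0]
ft_force: [-4.5, 0.5, -7.3]
opening: 0.0505
```

```bash
python3 -m inch '0.0005 0 0 0 -1;0.0005 0 0 0 -1;0.0005 0 0 0 -1';python3 -m inch '0.0005 0 0 0 -1;0.0005 0 0 0 -1;0.0005 0 0 0 -1';python3 -m inch '0.0005 0 0 0 -1;0.0005 0 0 0 -1;0.0005 0 0 0 -1'
```

```text
t: 8.15
tcp_pos: [0.5639, 0.1583, 0.1473]
eef_rot: [-3.133, 0.236, 0.0]
ft_force: [-3.7, 0.2, -6.5]
opening: 0.0509
t: 8.45
tcp_pos: [0.5644, 0.1582, 0.1473]
eef_rot: [3.133, -0.236, -0.0]
ft_force: [-4.5, -1.0, -6.9]
opening: 0.0507
t: 8.75
tcp_pos: [0.5649, 0.1582, 0.1473]
eef_rot: [-3.133, 0.236, -0.0]
ft_force: [-5.0, -0.2, -7.2]
opening: 0.0508
```

```bash
python3 -m inch '0.0005 0 0 0 -1;0.0005 0 0 0 -1;0.0005 0 0 0 -1'; python3 -m inch '0.0005 0 0 0 -1;0.0005 0 0 0 -1;0.0005 0 0 0 -1'
```

```text
t: 9.05
tcp_pos: [0.5652, 0.1581, 0.1473]
eef_rot: [3.133, -0.236, -0.001]
ft_force: [-6.1, -0.2, -6.8]
opening: 0.051
t: 9.35
tcp_pos: [0.5653, 0.1581, 0.1473]
eef_rot: [3.133, -0.236, -0.002]
ft_force: [-7.1, -0.7, -6.4]
opening: 0.0509
```

The force has stepped up and the TCP has stalled at about 10.9 mm of travel, which fits bumper contact at the camera-estimated 10–11.6 mm. I'll bring it up to about 11 N.

```bash
python3 -m inch '0.0005 0 0 0 -1;0.001 0 0 0 -1;0.001 0 0 0 -1;0.001 0 0 0 -1'; python3 -m inch '0.0005 0 0 0 -1;0.0005 0 0 0 -1;0.0005 0 0 0 -1;0.0005 0 0 0 -1'
```

```text
t: 9.75
tcp_pos: [0.5656, 0.1581, 0.1473]
eef_rot: [3.132, -0.236, -0.003]
ft_force: [-9.2, -0.6, -3.7]
opening: 0.0508
t: 10.15
tcp_pos: [0.5658, 0.158, 0.1472]
eef_rot: [3.132, -0.235, -0.004]
ft_force: [-11.1, 0.4, -2.3]
opening: 0.0506
```

```bash
python3 - <<'E'
from plant import arm
import cv2
p,d=arm.capture("wrist"); cv2.imwrite("pics/wrist4.png",p)
q,d=arm.capture("side"); cv2.imwrite("pics/side4.png",q)
a=cv2.resize(p[230:420,180:380],None,fx=2,fy=3,interpolation=cv2.INTER_CUBIC)
b=cv2.resize(q[210:300,230:330],(400,570),interpolation=cv2.INTER_CUBIC)
import numpy as np
cv2.imwrite("pics/c7.png",np.hstack([a,b]))
print(arm.observe()['ft_force'])
E
```

```text
[-11.24545868   0.03580148  -2.77561382]
```

View pics/c7.png

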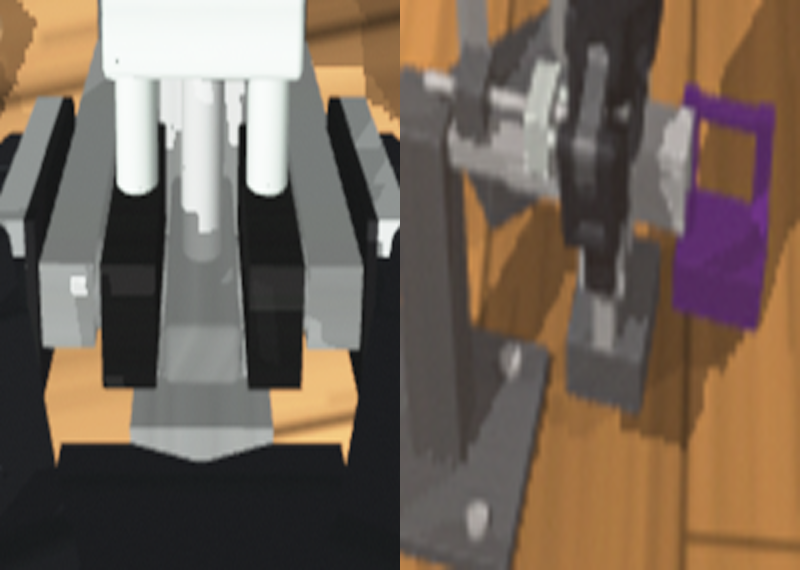

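```bash
python3 -m inch '0 0 -0.001 0 -1;0 0 -0.002 0 -1;0 0 -0.002 0 -1'; python3 -m inch '0 0 -0.001 0 -1;0 0 -0.002 0 -1;0 0 -0.002 0 -1';
```

```text
t: 10.55
tcp_pos: [0.5656, 0.1581, 0.1487]
eef_rot: [3.132, -0.235, -0.005]
ft_force: [-9.5, 1.4, -7.4]
opening: 0.0504
t: 10.85
tcp_pos: [0.5656, 0.1582, 0.1507]
eef_rot: [3.132, -0.235, -0.005]
ft_force: [-9.5, 1.1, -8.6]
opening: 0.0506
```

```bash
python3 -m inch '0.0005 0 -0.001 0 -1;0.0005 0 -0.002 0 -1;0.0005 0 -0.002 0 -1'; python3 -m inch '0 0 -0.001 0 -1;0 0 -0.002 0 -1;0 0 -0.003 0 -1;0 0 -0.003 0 -1';
```

```text
t: 11.15
tcp_pos: [0.5658, 0.1582, 0.1524]
eef_rot: [3.132, -0.235, -0.007]
ft_force: [-10.7, 1.6, -10.0]
opening: 0.0508
t: 11.55
tcp_pos: [0.5657, 0.1582, 0.1554]
eef_rot: [3.132, -0.235, -0.007]
ft_force: [-10.2, 0.2, -9.5]
opening: 0.0512
```

```bash
python3 -m inch '0 0 -0.0015 0 -1;0 0 -0.003 0 -1;0 0 -0.0045 0 -1;0 0 -0.006 0 -1;0 0 -0.006 0 -1'; python3 -m inch '0 0 -0.0015 0 -1;0 0 -0.003 0 -1;0 0 -0.0045 0 -1;0 0 -0.006 0 -1;0 0 -0.006 0 -1'
```

```text
t: 12.05
tcp_pos: [0.5658, 0.1582, 0.1615]
eef_rot: [3.132, -0.235, -0.006]
ft_force: [-10.1, 0.9, -8.5]
opening: 0.0508
t: 12.55
tcp_pos: [0.5658, 0.1582, 0.1676]
eef_rot: [3.132, -0.235, -0.006]
ft_force: [-10.5, 1.4, -9.0]
opening: 0.0507
```

```bash
python3 -m inch '0 0 -0.0015 0 -1;0 0 -0.003 0 -1;0 0 -0.0045 0 -1;0 0 -0.006 0 -1;0 0 -0.006 0 -1'; python3 -m inch '0 0 -0.0015 0 -1;0 0 -0.003 0 -1;0 0 -0.0045 0 -1;0 0 -0.005 0 -1;0 0 -0.005 0 -1'
```

```text
t: 13.05
tcp_pos: [0.5663, 0.1582, 0.174]
eef_rot: [3.133, -0.235, -0.005]
ft_force: [-10.1, 1.1, -6.2]
opening: 0.0506
t: 13.55
tcp_pos: [0.5686, 0.1577, 0.1797]
eef_rot: [-3.132, 0.237, -0.002]
ft_force: [-0.2, 0.2, -4.7]
opening: 0.0509
```

```bash
python3 -m inch '-0.005 0 0 0 -1;-0.01 0 0 0 -1;-0.015 0 0 0 -1;-0.02 0 0 0 -1;-0.025 0 0 0 -1;-0.025 0 0 0 -1'; python3 -m inch '-0.01 0 0 0 -1;-0.02 0 0 0 -1;-0.03 0 0 0 -1;-0.04 0 0 0 -1;-0.05 0 0 0 -1;-0.06 0 0 0 -1;-0.07 0 0 0 -1;-0.07 0 0 0 -1;-0.07 0 0 0 -1'
python3 - <<'E'
from plant import arm
import cv2, numpy as np
p,d=arm.capture("wrist"); cv2.imwrite("pics/wrist5.png",p)
q,d=arm.capture("side"); cv2.imwrite("pics/side5.png",q)
cv2.imwrite("pics/c8.png",np.hstack([cv2.resize(p,(440,330)),cv2.resize(q[150:330,200:396],(360,330))]))
E
```

```text
t: 14.15
tcp_pos: [0.5424, 0.1617, 0.1794]
eef_rot: [3.133, -0.235, -0.001]
ft_force: [0.5, 0.7, -5.7]
opening: 0.0506
t: 15.05
tcp_pos: [0.4741, 0.172, 0.1795]
eef_rot: [-3.133, 0.236, -0.001]
ft_force: [0.2, -1.3, -5.1]
opening: 0.0509
```

View pics/c8.png

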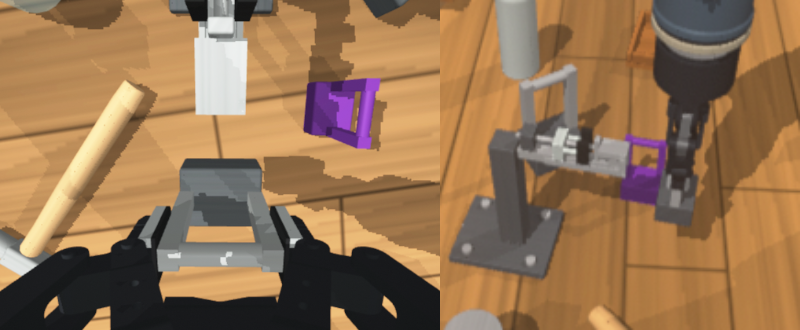

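The weight is off the hook and gripped, its bail at about (220,255) in the left panel. The keeper is shut, and the purple look-alike at (340,112) is untouched. Next I'll measure the tray.

```bash
python3 - <<'E'
from h import *
from plant import arm
import cv2
for n in ("scene0","side0"):
    c=cal(n); w=cloud(c,np.load(f"pics/{n}.npy")).reshape(-1,3)
    m=(w[:,2]>.022)&(w[:,2]<.034)&(w[:,0]>.36)&(w[:,0]<.56)&(w[:,1]>-.34)&(w[:,1]<-.16)
    print(n,m.sum(),cv2.minAreaRect(w[m][:,:2].astype(np.float32)*1000))
o=arm.observe(); print(o['tcp_pos'],shift(o,[.458,-.249,.24],-.15+np.pi/2),o['t'])
E
```

```text
scene0 697 ((456.5352783203125, -251.02816772460938), (120.7438735961914, 143.15309143066406), 79.64661407470703)
side0 389 ((454.7791748046875, -248.8978271484375), (125.14754486083984, 139.2385711669922), 79.84123992919922)
[0.47450883 0.1718949  0.17938581] (array([ 0.047 ,  0.4186, -0.0607]), np.float64(-0.0008835533336375434)) 15.15
```

```bash
python3 -m inch '0 0 -0.03 0 -1;0 0 -0.06 0 -1;0.003 0.03 -0.07 0 -1;0.007 0.07 -0.07 0 -1;0.011 0.11 -0.07 0 -1;0.016 0.15 -0.07 0 -1;0.02 0.19 -0.07 0 -1;0.024 0.23 -0.07 0 -1;0.028 0.27 -0.07 0 -1;0.032 0.31 -0.07 0 -1;0.037 0.35 -0.07 0 -1;0.04 0.38 -0.07 0 -1'; python3 -m inch '0.003 0.025 0 0 -1;0.005 0.04 0 0 -1;0.005 0.04 0 0 -1;0.005 0.04 0 0 -1;0.005 0.04 0 0 -1'
python3 - <<'E'
from h import *
from plant import arm
import cv2
o=arm.observe(); print(o['tcp_pos'],shift(o,[.456,-.25,.085],-.18+np.pi/2),o['t'])
c=arm.get_calibration("wrist")
p,d=arm.capture("wrist"); cv2.imwrite("pics/wrist6.png",p); np.save("pics/wrist6.npy",d); np.savez("pics/wrist6_cal.npz",**c)
c=arm.get_calibration("side"); p,d=arm.capture("side"); cv2.imwrite("pics/side6.png",p); np.savez("pics/side6_cal.npz",**c)
cv2.imwrite("pics/c9.png",cv2.resize(p[20:220,230:430],None,fx=3,fy=3,interpolation=cv2.INTER_CUBIC))
E
```

```text
t: 16.35
tcp_pos: [0.4562, -0.213, 0.2493]
eef_rot: [3.131, -0.24, 0.001]
ft_force: [0.5, -0.3, -4.1]
opening: 0.0506
t: 16.85
tcp_pos: [0.4558, -0.2487, 0.2492]
eef_rot: [-3.132, 0.234, 0.0]
ft_force: [0.2, -0.1, -5.5]
opening: 0.0506
[ 0.45577682 -0.24869951  0.24921502] (array([0.0004, 0.0014, 0.1642]), np.float64(0.03115975353422984)) 16.85
```

View pics/wrist6.png

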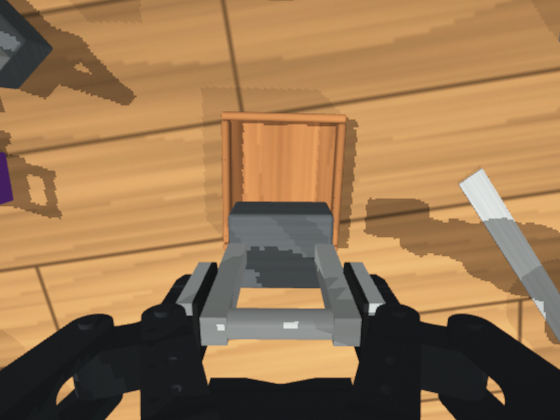

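View pics/c9.png

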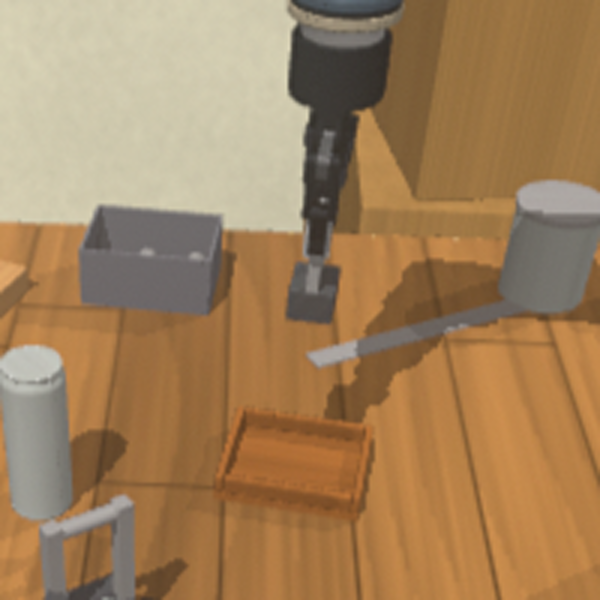

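```bash
python3 - <<'E'
from h import *
from plant import arm
o=arm.observe(); R=Ro.from_rotvec(o['eef_rot']).as_matrix()
c=cal("wrist6"); w=cloud(c,np.load("pics/wrist6.npy"))
tl=(w-o['tcp_pos'])@R
for u,v in ((280,206),(280,212),(280,220),(250,240),(280,240),(280,260),(300,270),(280,283),(220,325),(280,325),(345,325),(280,312),(280,338)): print(u,v,(tl[v,u]*1000).round(1))
# block top plane fit
q=tl[220:240,245:318].reshape(-1,3); A=np.c_[q[:,:2],np.ones(len(q))]; print(np.linalg.lstsq(A,q[:,2],rcond=None)[0])
q=tl[222:282,262:300].reshape(-1,3); print(np.linalg.lstsq(np.c_[q[:,:2],np.ones(len(q))],q[:,2],rcond=None)[0])
E
```

```text
280 206 [20.6  0.8 48.1]
280 212 [20.6  0.8 35.3]
280 220 [17.3  0.8 32.4]
250 240 [  7.3 -13.9  31.4]
280 240 [ 7.   0.8 32.4]
280 260 [-3.6  0.9 32.6]
300 270 [-9.2 11.  32.9]
280 283 [-16.4   0.9  32.9]
220 325 [  2.1 -18.1 -37.4]
280 325 [  2.    0.9 -37.1]
345 325 [  2.2  21.4 -37.6]
280 312 [  5.4   0.9 -35.1]
280 338 [ -3.3   0.9 -36.3]
[-1.87130890e+00  3.74528352e-04  5.52623959e-02]
[-0.17162459 -0.00173708  0.03221401]
```

```bash
python3 -m inch '0 0.001 0.03 0.03 -1;0 0.001 0.06 0.03 -1;0 0.001 0.09 0.03 -1;0 0.001 0.12 0.03 -1;0 0.001 0.145 0.03 -1;0 0.001 0.16 0.03 -1;0 0.001 0.168 0.03 -1;0 0.001 0.17 0.03 -1;0 0.001 0.17 0.03 -1'; python3 -m inch '0 0 0.002 0 -1;0 0 0.004 0 -1;0 0 0.006 0 -1;0 0 0.006 0 -1;0 0 0.006 0 -1'
```

```text
t: 17.85
tcp_pos: [0.4557, -0.251, 0.0797]
eef_rot: [3.129, -0.283, 0.001]
ft_force: [-0.4, -0.5, -4.6]
opening: 0.0506
t: 18.35
tcp_pos: [0.4552, -0.2511, 0.0733]
eef_rot: [-3.129, 0.283, 0.0]
ft_force: [-0.8, 0.8, -5.8]
opening: 0.0507
```

```bash
python3 -m inch '0 0 0.0005 0 -1;0 0 0.001 0 -1;0 0 0.0015 0 -1;0 0 0.0015 0 -1'; python3 -m inch '0 0 0.0005 0 -1;0 0 0.001 0 -1;0 0 0.001 0 -1;0 0 0.001 0 -1';  python3 -m inch '0 0 0.0005 0 -1;0 0 0.0005 0 -1;0 0 0.0005 0 -1'
```

```text
t: 18.75
tcp_pos: [0.4552, -0.251, 0.0717]
eef_rot: [-3.129, 0.283, 0.0]
ft_force: [0.1, 0.1, -4.7]
opening: 0.0509
t: 19.15
tcp_pos: [0.4553, -0.251, 0.0708]
eef_rot: [-3.129, 0.283, 0.0]
ft_force: [0.0, -0.3, -4.7]
opening: 0.0506
t: 19.45
tcp_pos: [0.4553, -0.2511, 0.0703]
eef_rot: [-3.129, 0.283, -0.0]
ft_force: [-0.1, 0.2, -4.7]
opening: 0.0506
```

```bash
python3 -m inch '0 0 0.0005 0 -1;0 0 0.0005 0 -1;0 0 0.0005 0 -1';python3 -m inch '0 0 0.0005 0 -1;0 0 0.0005 0 -1;0 0 0.0005 0 -1';python3 -m inch '0 0 0.0005 0 -1;0 0 0.0005 0 -1;0 0 0.0005 0 -1'
```

```text
t: 19.75
tcp_pos: [0.4553, -0.251, 0.0698]
eef_rot: [-3.129, 0.283, 0.0]
ft_force: [0.2, 0.1, -4.3]
opening: 0.0507
t: 20.05
tcp_pos: [0.4554, -0.2511, 0.0695]
eef_rot: [3.129, -0.283, 0.0]
ft_force: [-0.9, -0.3, -1.4]
opening: 0.0503
t: 20.35
tcp_pos: [0.4556, -0.2512, 0.0694]
eef_rot: [3.129, -0.283, 0.001]
ft_force: [-1.2, 0.5, 5.4]
opening: 0.0508
```

Touchdown: Fz went from −4.3 to +5.4 N. I'll ease the grip and open.

```bash
python3 -m inch '0 0 -0.0003 0 -1;0 0 -0.0003 0 -1' 20; python3 -m inch '0 0 0 0 0.35;0 0 0 0 0.5;0 0 0 0 0.7;0 0 0 0 1;0 0 0 0 1;0 0 0 0 1;0 0 0 0 1'
python3 - <<'E'
from plant import arm
import cv2
for n in("wrist","side"):
    p,d=arm.capture(n); cv2.imwrite(f"pics/{n}7.png",p)
cv2.imwrite("pics/c10.png",cv2.resize(p[70:220,250:410],None,fx=3.5,fy=3.5,interpolation=cv2.INTER_CUBIC))
E
```

```text
t: 20.55
tcp_pos: [0.4555, -0.2512, 0.0694]
eef_rot: [3.129, -0.283, 0.001]
ft_force: [-0.6, 0.3, 4.3]
opening: 0.0509
t: 21.25
tcp_pos: [0.4553, -0.2511, 0.0691]
eef_rot: [-3.129, 0.283, -0.0]
ft_force: [-0.1, 0.3, 0.4]
opening: 0.0852
```

View pics/wrist7.png

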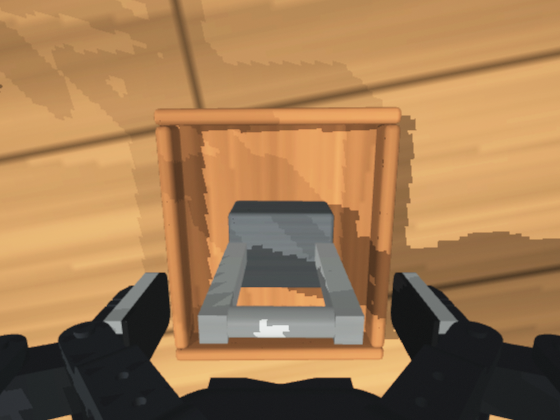

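View pics/c10.png

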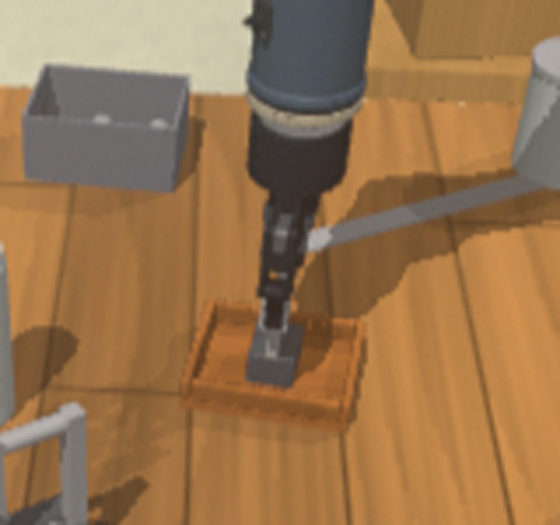

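The jaws are open and clear of the bail (u≈200–362, pads at 167 and 393), and the weight stands within the tray walls. Next I retreat upward and check.

```bash
python3 -m inch '0 0 -0.01 0 1;0 0 -0.03 0 1;0 0 -0.06 0 1;0 0 -0.1 0 1;0 0 -0.14 0 1;0 0 -0.18 0 1;0 0 -0.22 0 1;0 0 -0.22 0 1;0 0 -0.22 0 1;0 0 -0.22 0 1'
python3 - <<'E'
from h import *
from plant import arm
import cv2
for n in("wrist","side","scene"):
    c=arm.get_calibration(n); p,d=arm.capture(n); cv2.imwrite(f"pics/{n}8.png",p)
    w=cloud(c,d); m=(w[...,2]>.045)&(w[...,2]<.2)&(np.hypot(w[...,0]-.456,w[...,1]+.25)<.06)
    q=w[m]; t=q[q[:,2]>.1]
    print(n,"z max",np.percentile(q[:,2],99.5),"x",np.percentile(q[:,0],[2,98]).round(3),"y",np.percentile(q[:,1],[2,98]).round(3),"bar mean",t.mean(0).round(4),len(t))
    f=w[(w[...,2]>.03)&(w[...,2]<.05)&(np.hypot(w[...,0]-.456,w[...,1]+.25)<.05)]
    if n=="wrist":
        g=f[(f[:,2]>.034)&(f[:,2]<.042)]; print("block top fit",np.linalg.lstsq(np.c_[g[:,:2],np.ones(len(g))],g[:,2],rcond=None)[0],len(g),g.mean(0))
    for nm,z,lo,hi in (("can",.14,(.63,-.26),(.78,-.1)),("jar",.07,(.6,.27),(.76,.4)),("hammer",.015,(.38,.22),(.6,.42))):
        k=w[(w[...,2]>z)&(w[...,2]<z+.04)&(w[...,0]>lo[0])&(w[...,0]<hi[0])&(w[...,1]>lo[1])&(w[...,1]<hi[1])]
        import os
        if os.path.exists(f"pics/{n}0.npy") and n!="wrist":
            w0=cloud(cal(n+"0"),np.load(f"pics/{n}0.npy")); k0=w0[(w0[...,2]>z)&(w0[...,2]<z+.04)&(w0[...,0]>lo[0])&(w0[...,0]<hi[0])&(w0[...,1]>lo[1])&(w0[...,1]<hi[1])]
            print(nm,k.mean(0).round(3),k0.mean(0).round(3))
E
```

```text
t: 22.35
tcp_pos: [0.4546, -0.2507, 0.2884]
eef_rot: [-3.128, 0.283, 0.002]
ft_force: [0.8, -0.0, -0.7]
opening: 0.0855
wrist z max 0.10872152508700302 x [0.449 0.466] y [-0.278 -0.229] bar mean [ 0.4572 -0.2534  0.1063] 678
block top fit [-0.00732279 -0.00011908  0.04049886] 1096 [ 0.46373846 -0.25434387  0.03713329]
side z max 0.10965805198485244 x [0.447 0.465] y [-0.272 -0.222] bar mean [ 0.4555 -0.247   0.1063] 47
can [ 0.698 -0.177  0.155] [ 0.698 -0.177  0.155]
jar [0.674 0.331 0.089] [0.674 0.331 0.089]
hammer [0.469 0.341 0.023] [0.468 0.341 0.023]
scene z max 0.11125237779474052 x [0.45  0.467] y [-0.278 -0.226] bar mean [ 0.4589 -0.2513  0.1071] 119
can [ 0.706 -0.186  0.158] [ 0.706 -0.186  0.158]
jar [0.68  0.321 0.089] [0.68  0.321 0.089]
hammer [0.479 0.328 0.023] [0.479 0.328 0.023]
```

View pics/side8.png

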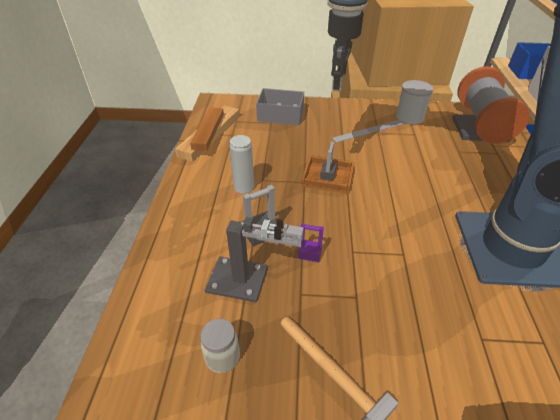

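View pics/wrist8.png

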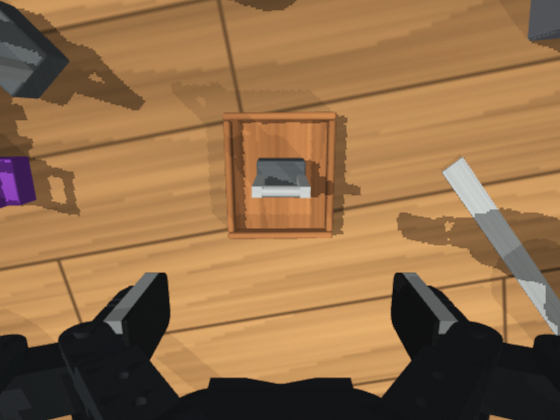

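The weight stands upright in the tray (wrist view 281,178, within tray walls 225–335). The hook is empty with its keeper shut, nothing else has moved and the arm is clear. Handing in.

```bash
python3 - <<'E'
from plant import arm
print(arm.finish_job(), arm.observe()['t'])
E
```

```text
the job is handed in; nothing more can be done
the job is handed in; nothing more can be done
```

The weight is off the hook and standing upright, released, in the tray. I handed the job in at about 22.5 s of robot time; no verdict was reported.

- **Unhooking:** I gripped the smaller grey weight by its bail and pushed the keeper back with it. The bumper came up about 11 mm from the seat and I pressed it to about 11 N. Pressed there at about 10 N, it rose past the lip. The bar slipped forward off the top of the keeper and bumper near the end of the lift, at about 33 mm. Then I took it off along −x and lowered it slowly into the tray.
- **Hook force:** the highest sideways force in the readings was 11.2 N. Together with the vertical load, contact with the hook stayed around 12 N by my estimate, under the 20 N limit.
- **Final checks:** the block top is level to under 1° and at 37 mm, so the underside is on the tray floor. The weight is within about 5 mm of the tray centre.
- **Surroundings:** the can, jar and hammer measured within 1 mm of where they were. The keeper looks shut in the pictures, and the arm is about 0.2 m above the weight.
- **Disagreement:** the scene and side cameras differed by up to about 9 mm on the can, jar and hammer, and by about 7 mm on the stand's base plate (corners read by hand). For the grasp I used the wrist camera, whose two views agreed to under a millimetre.

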